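# Clear up the laundry odds and ends

### The arm

A 6-joint arm with a two-finger parallel gripper is mounted at the origin on the work surface. World frame = base frame: x ahead of the robot, y to its left, z up, the work surface at z = 0. Lengths are in m, angles in rad, forces in N, time in s.
With the tool pointing down it reaches from about 0.25 to 0.8 m from the base axis. Payload 3.9 kg.
Tool frame: the origin (TCP) lies midway between the tips of the shut fingers; the grasp point (between the pads) lies 19 mm behind it; z points along the fingers, y is the line along which they close (so a half turn about z gives the same grasp; the last joint's range is limited). The gripper opens to 85 mm and grips with 20 to 120 N. Pads are 22 mm wide; open, the fingers measure 114 mm over their backs; the gripper's body (76 mm by 85 mm) begins 54 mm behind the grasp point. The pads swing forward as they close: fully open they stand 13 mm farther back than shut.
Start: joints at [1.26, 0.26, -0.138, 1.173, 0, 1.571], TCP at [0.161, 0.5, 0.231] pointing down, gripper open.
Joint ranges: [-2.78, 2.78], [-0.83, 1.72], [-1.28, 1.37], [-1.9, 2.12], [-1.57, 1.48], [-3.14, 3.14]. Speed limits (rad/s): [2.57, 2.57, 3.14, 3.14, 3.14, 3.14].

### API

Orientations are given as [roll, pitch, yaw] about the fixed x, y, z axes, in that order (R = Rz(yaw) Ry(pitch) Rx(roll)).
In Python, from bench import r, imaging, ticket gives the robot as it stands.
- The arm moves only by the tool send_rows, never from a script. Its arguments are lists of equal length, an entry for each row: "twist": the turn, a rotation vector about the tool's x, y, z in units of 5 degrees (1.0 is 5 degrees), a list of three; "linear": the shift along the tool's x, y, z in m, a list of three; "jaw": the opening, from 0 (shut) to 1 (fully open). A call has 1 to 12 rows; each row shifts and turns the commanded pose from where the row before left it, along the tool's axes as they then stand; what a row does not reach is not made up. A row lasts 1/10 s, in which the tool goes at most 50 mm and 8.59 degrees, less where a joint would pass 70% of its speed; a pose out of reach is approached as far as the arm can. A call with a gripper value outside its range is refused whole. The fingers move at their own pace and stop on an object; "newtons" is the grip in N (left out, the last holds). Time passes only in rows, so rows that do not move let the fingers close. It gives the time, the measured TCP pose, the force, the opening and the grip force at its end, in the units of the state.
- r.get_obs(): the state, without advancing time (a new reading comes with each control period).
- imaging.capture(name): name is "scene" or "top"; returns the picture (400x640x3 uint8, blue, green, red); there is no depth.
- imaging.camera_info(name): a dict with "camera_matrix" (3x3 intrinsics, pixels), "rvec" (rotation vector, rad) and "tvec" (3), from world to camera coordinates, as OpenCV has them. Camera axes: x right, y down, z forward; pixel columns grow to the right and rows downward; lengths in m; the calibration is good to about 2 mm. A picture is of the moment at which its call begins. camera_info takes no time and is no camera call.
- ticket.hand_in(): hands the job in; it is judged then, once.
The state is a dict: "time_s": time; "joint_positions": joint angles; "joint_velocities": joint speeds; "joint_torque": joint torques, N m; "tool_pos": TCP position; "ee_rot": TCP orientation; "ft_force": force on the tool from outside, world axes, zero at the start; "torque": the same for the moment, N m; "finger_gap": finger opening in m; "gripper_force": force on a finger pad.
Only numpy, scipy, OpenCV 4.12 (cv2) and the standard library are available. Lean on these libraries where they do the work, as an engineer would, in place of code of your own. Each camera call takes 0.05 s, during which the arm holds its last target. There are 200 camera calls.

### The job

Put away the five odds and ends left on the worktop after the wash: both clothes pegs into the steel peg bowl, the lighter and the car key that turned up in pockets into the clear acrylic box, and the bamboo brush inside the dustpan, lying flat on its bristles. Set each thing down rather than dropping it, and leave the dosing cup and the soap dish where they are.

Things in the scene. Friction and masses are not known exactly. Their poses are not given: they have to be found in the camera images.
- peg_a: wooden spring clothes peg with a steel coil, lying on its side on the worktop: 80 long (its x) x 16 wide (y) x 11 high, about 14 g. Origin: centre of the underside; the legs are splayed at the -x end. Grip it across its 16 mm width.
- peg_b: a second clothes peg, the same in every way as peg_a
- lighter: flat steel pocket lighter with rounded corners and a hinged cap, found in a pocket, lying flat: 57 long (x) x 38 wide (y) x 13 high, about 55 g. Origin: centre of the underside.
- car_key: black plastic car key fob with grey buttons, found in a pocket, lying flat, buttons up: 62 long (x) x 34 wide (y) x 13 high, about 60 g; a steel key ring, 3 high, reaches a further 22 beyond its +x end. Origin: centre of the fob's underside.
- brush: small bamboo hand brush standing on its pale bristles: 130 long (x) x 42 wide (y) x 38 high, about 110 g. The bamboo back takes up the top 16 mm, the bristles below are set in 4 mm on all sides. Origin: centre of the underside (the bristle tips), z up to the bamboo back.
- bowl: open round stainless steel peg bowl, empty, 184 across the rim, 60 high, wall 3; flat inner floor 4 above the underside and 114 across, the sides flare out steeply from there. Origin: centre of the underside. Loose, about 0.35 kg.
- box: open clear acrylic box for pocket finds, its sliding lid taken off and lying apart: outside 130 (x) x 200 (y) x 48 high, walls 4, inner floor 4 above the underside, one undivided space. Origin: centre of the underside. Loose, about 0.45 kg.
- dustpan: blue plastic dustpan lying on the worktop, its open lip towards -x and its handle to +x. Tray 180 (x) x 200 (y), floor 3 thick; side walls 22 high in the front half and 40 in the rear half, rear wall 46 high, walls 4 thick; the 26 mm thick handle runs from the rear wall to x = +203. Origin: centre of the tray's underside. Loose, about 0.3 kg.
- dosing_cup: bystander, stays where it is: small white plastic dosing cup, 60 across, 48 high, standing upright and loose among the things. Origin: centre of the underside.
- soap_dish: bystander, stays where it is: low white ceramic soap dish with a yellow bar, 110 (x) x 78 (y), 31 high, at the left. Origin: centre of the underside.
Mind the look-alikes: they are no part of the job. What is meant by the brush is not blue, and is the smaller of those in its own colour.

How it is judged:
At the end, for the whole second after the job is handed in: Pegs in the bowl (under 75 mm off its axis, under 45 mm up); lighter and key in the box (under 52 and 87 mm from its middle, under 36 mm up); brush flat on bristles in the pan (-55 to 67 and under 75 mm off, tilt under 0.2 rad); bowl, box, pan level on the worktop; all released and at rest (horizontal distance between each of peg_a, peg_b and bowl below 0.075 m and z of peg_a in the frame of bowl between -0.002 and 0.045 m and z of peg_b in the frame of bowl between -0.002 and 0.045 m and x of lighter in the frame of box between -0.052 and 0.052 m and y of lighter in the frame of box between -0.087 and 0.087 m and z of lighter in the frame of box between -0.002 and 0.036 m and x of car_key in the frame of box between -0.052 and 0.052 m and y of car_key in the frame of box between -0.087 and 0.087 m and z of car_key in the frame of box between -0.002 and 0.036 m and x of brush in the frame of dustpan between -0.055 and 0.067 m and y of brush in the frame of dustpan between -0.075 and 0.075 m and z of brush in the frame of dustpan between -0.004 and 0.014 m and angle between brush's own z axis and vertical below 0.2 rad and angle between each of bowl, box, dustpan's own z axis and vertical below 0.1 rad and height (world z) of each of bowl, box, dustpan below 0.01 m and linear speed of each of peg_a, peg_b, lighter, car_key, brush below 0.02 m/s); the robot touches nothing.
It fails at once if the dosing cup or the soap dish is shifted by more than 25 mm or tipped (distance of any of dosing_cup, soap_dish from where it was at the start of the episode above 0.025 m or angle between dosing_cup's own z axis and vertical above 0.4 rad).
It fails at once if one of the five sorted things is tossed or dropped (in free flight faster than 1.1 m/s, a fall of about 60 mm) ((linear speed of peg_a above 1.1 m/s and contact force between peg_a and anything else below 0.01 N) or (linear speed of peg_b above 1.1 m/s and contact force between peg_b and anything else below 0.01 N) or (linear speed of lighter above 1.1 m/s and contact force between lighter and anything else below 0.01 N) or (linear speed of car_key above 1.1 m/s and contact force between car_key and anything else below 0.01 N) or (linear speed of brush above 1.1 m/s and contact force between brush and anything else below 0.01 N)).
It also fails if it takes over 120 s, if anything falls off the work surface, if the arm or the gripper's body presses on something with over 40 N, if the wrist force passes 120 N, or if a joint passes its speed limit or range.

## Working session

There is one attempt and no reset: what is moved stays moved. The work goes in short steps, Python scripts to look and compute and a tool call to move; the robot and the scene stay as the last step left them, time stands still between calls to the robot, and variables do not carry over. Pictures are saved under pics/ and viewed, at most 14 in all, crops included, and the job is handed in when it is done.

Besides the shell and the picture viewer there is one more tool, called as name(argument=value, ...) on one line, values as JSON. send_rows: Moves the arm, as the interface text tells. Its arguments: {"type":"object","properties":{"twist":{"type":"array","items":{"type":"array","items":{"type":"number"}}},"linear":{"type":"array","items":{"type":"array","items":{"type":"number"}}},"jaw":{"type":"array","items":{"type":"number"}},"newtons":{"type":"number"}},"required":["twist","linear","jaw"]}

```bash
ls; mkdir -p pics; python3 - <<'E'
from bench import r, imaging, ticket
import cv2
for n in ("top","scene"):
    im=imaging.capture(n); cv2.imwrite(f"pics/{n}0.png",im)
    i=imaging.camera_info(n); print(n,i)
print(r.get_obs())
E
```

```text
pics
top {'camera_matrix': array([[463.53587685,   0.        , 322.17005082],
       [  0.        , 463.53587685, 197.95427491],
       [  0.        ,   0.        ,   1.        ]]), 'rvec': array([ 2.11661132, -2.15431489,  0.22113149]), 'tvec': array([0.10251237, 0.40871585, 1.12622001])}
scene {'camera_matrix': array([[400.26195628,   0.        , 320.63493156],
       [  0.        , 400.26195628, 193.43924402],
       [  0.        ,   0.        ,   1.        ]]), 'rvec': array([ 2.3753011 ,  1.10823441, -0.33005663]), 'tvec': array([-0.33391365, -0.17855909,  1.23685508])}
{'time_s': 0.1, 'joint_positions': array([ 1.25999510e+00,  2.60615348e-01, -1.39252559e-01,  1.17268402e+00,
       -3.48930949e-05,  1.57082241e+00]), 'joint_velocities': array([-0.00139421, -0.00120884,  0.00231055,  0.00123928,  0.00078299,
       -0.00093862]), 'joint_torque': array([-2.12343593e-04, -4.06508803e+01,  2.54526812e+01,  1.00941252e-02,
        2.26422060e-05,  1.15970508e-06]), 'tool_pos': array([0.16037991, 0.49926087, 0.23054496]), 'ee_rot': array([-3.13983705e+00,  3.49388342e-05,  2.83076540e+00]), 'ft_force': array([0.16371998, 0.45514288, 0.24082313]), 'torque': array([-0.04883892, -0.04997826,  0.00918447]), 'gripper_force': 0.0, 'finger_gap': 0.08534905192074486}
```

View pics/top0.png

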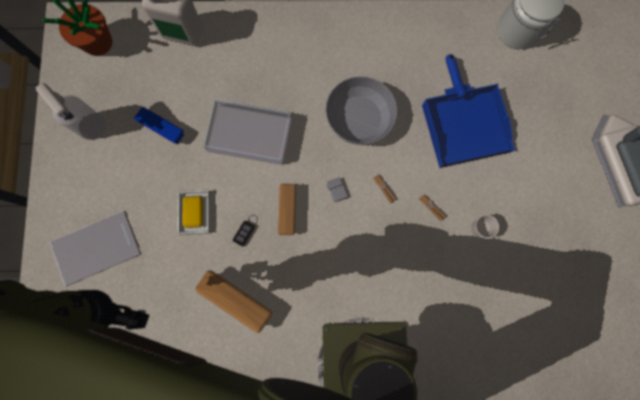

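View pics/scene0.png

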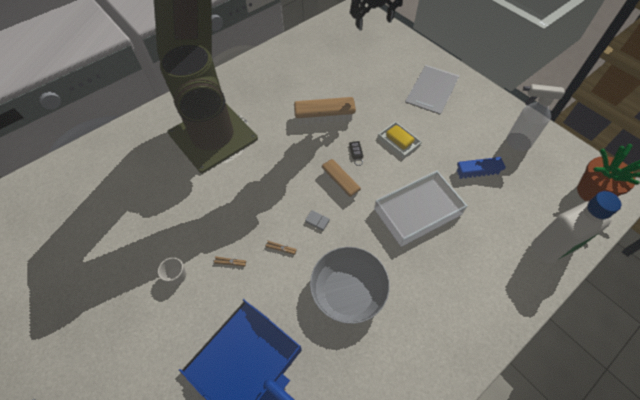

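Top view: the box is at (248,131), bowl (365,110) and dustpan (468,125). The lighter is at (338,189), the pegs at (384,188) and (432,207), the key at (245,231), the cup at (487,226) and the soap dish at (193,212). The brush candidates are a bamboo one at (287,209), a larger bamboo one at (233,302) and a blue one at (158,125). The smaller bamboo one at (287,209) fits. I'll confirm that in a crop and measure.

```bash
cat > h.py <<'E'
import cv2, numpy as np
from bench import r, imaging, ticket
def cam(n):
    i=imaging.camera_info(n); R=cv2.Rodrigues(i["rvec"])[0]; return i["camera_matrix"],R,np.ravel(i["tvec"])
def ray(n,uv,z):
    K,R,t=cam(n); uv=np.atleast_2d(np.asarray(uv,float))
    d=np.c_[uv,np.ones(len(uv))]@np.linalg.inv(K).T@R; c=-R.T@t
    return c[:2]+(d[:,:2]*((z-c[2])/d[:,2])[:,None])
def proj(n,p):
    i=imaging.camera_info(n); return cv2.projectPoints(np.atleast_2d(np.array(p,float)),i["rvec"],i["tvec"],i["camera_matrix"],None)[0][:,0]
def rect(n,mask,z,roi):
    x0,y0,x1,y1=roi; m=np.zeros_like(mask); m[y0:y1,x0:x1]=mask[y0:y1,x0:x1]
    m=max(cv2.findContours(m,cv2.RETR_EXTERNAL,cv2.CHAIN_APPROX_NONE)[0],key=cv2.contourArea)
    P=ray(n,m[:,0],z); (c,s,a)=cv2.minAreaRect((P*1000).astype(np.float32))
    if s[0]<s[1]: s=s[::-1]; a+=90
    return np.round(c,1),np.round(s,1),round((a+90)%180-90,1)
E
python3 - <<'E'
from h import *
im=cv2.imread("pics/top0.png"); K,R,t=cam("top"); print("cam",-R.T@t)
c=cv2.resize(im[160:340,180:450],None,fx=2.9,fy=2.9,interpolation=cv2.INTER_CUBIC); cv2.imwrite("pics/crop0.png",c)
hsv=cv2.cvtColor(im,cv2.COLOR_BGR2HSV); H,S,V=cv2.split(hsv)
wood=((H<22)&(S>95)).astype(np.uint8)*255
blue=((H>105)&(H<130)&(S>150)).astype(np.uint8)*255
dark=((V<70)).astype(np.uint8)*255
for n,m,z,roi in (("brush",wood,.038,(270,175,305,245)),("big",wood,.038,(185,260,280,340)),("pegA",wood,.010,(365,170,405,210)),("pegB",wood,.010,(410,185,455,225)),("key",dark,.010,(228,208,262,248)),("pan",blue,.02,(415,50,520,170))):
    print(n,rect("top",m,z,roi))
for p in ((338,189),(250,220),(384,188),(432,207),(487,218)): print(p,hsv[p[1],p[0]],ray("top",p,0.01))
print(hsv[189,322:358].tolist())
E
```

```text
cam [0.19854838 0.12374737 1.1794889 ]
brush (array([384.1, 184.5]), array([126.4,  39.7]), -2.1)
big (array([163.1, 313.7]), array([187.8,  60.3]), 55.9)
pegA (array([423.6, -76.3]), array([38.6, 16.8]), 31.2)
pegB (array([ 374.1, -199.4]), array([39.3, 15. ]), 42.5)
key (array([329. , 292.1]), array([61.9, 35.4]), -30.4)
pan (array([ 658. , -286.1]), array([291.1, 212.9]), 11.7)
(338, 189) [150   5 108] [[0.43821887 0.05334642]]
(250, 220) [ 16  34 112] [[0.36140202 0.27876335]]
(384, 188) [ 13  80 105] [[ 0.43904312 -0.06571182]]
(432, 207) [ 12  77 106] [[ 0.38731479 -0.18727641]]
(487, 218) [ 12  32 120] [[ 0.35645353 -0.32733186]]
[[17, 35, 147], [17, 35, 147], [17, 34, 148], [16, 33, 147], [16, 33, 145], [16, 31, 138], [13, 29, 125], [11, 19, 109], [170, 8, 96], [170, 8, 95], [140, 8, 101], [150, 7, 104], [150, 5, 105], [143, 10, 107], [143, 10, 107], [143, 9, 109], [150, 5, 108], [143, 9, 110], [140, 7, 109], [143, 9, 110], [140, 7, 108], [150, 5, 103], [160, 8, 91], [10, 19, 80], [15, 33, 78], [14, 32, 89], [17, 36, 112], [17, 34, 135], [15, 35, 146], [17, 33, 148], [17, 35, 151], [17, 35, 153], [17, 33, 155], [16, 35, 155], [17, 34, 152], [15, 34, 151]]
```

View pics/crop0.png

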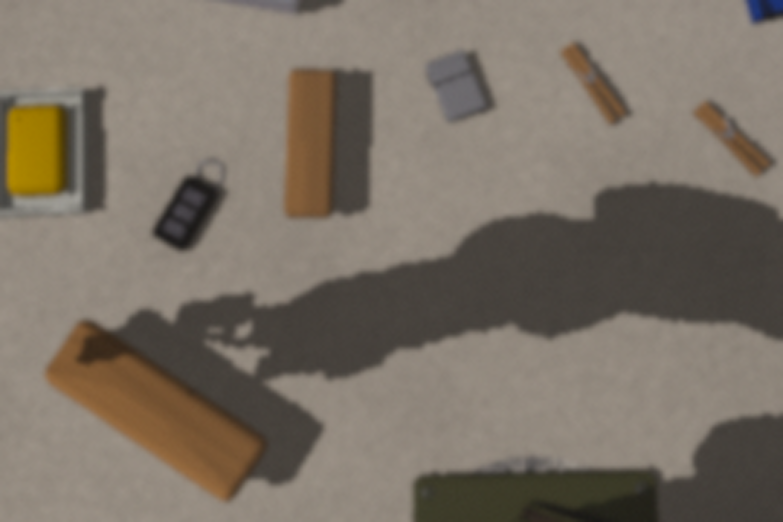

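The crop confirms it: the bamboo brush at (287,209) measures 126x40 mm (expected 130x42). The other bamboo brush is 188x60, so it's the look-alike. Next I'll refine the pegs and lighter and measure the containers.

```bash
python3 - <<'E'
from h import *
im=cv2.imread("pics/top0.png")
hsv=cv2.cvtColor(im,cv2.COLOR_BGR2HSV); H,S,V=cv2.split(hsv)
wood=((H<22)&(S>58)).astype(np.uint8)*255
wood=cv2.morphologyEx(wood,cv2.MORPH_CLOSE,np.ones((5,5)))
grey=((S<21)).astype(np.uint8)*255
grey=cv2.morphologyEx(grey,cv2.MORPH_CLOSE,np.ones((3,3)))
blue=((H>105)&(H<130)&(S>150)).astype(np.uint8)*255
tray=cv2.morphologyEx(blue,cv2.MORPH_OPEN,np.ones((31,31)))
for n,m,z,roi in (("pegA",wood,.006,(365,170,405,210)),("pegB",wood,.006,(410,185,455,225)),("lighter",grey,.011,(320,172,356,208)),("bowl",grey,.06,(315,65,410,155)),("box",grey,.048,(195,90,305,170)),("pan",tray,.02,(415,70,520,170)),("lid",grey,.005,(40,200,145,290))):
    print(n,rect("top",m,z,roi))
cn=lambda roi,m: max(cv2.findContours(m[roi[1]:roi[3],roi[0]:roi[2]],cv2.RETR_EXTERNAL,cv2.CHAIN_APPROX_NONE)[0],key=cv2.contourArea)[:,0]+np.array(roi[:2])
P=ray("top",cn((315,65,410,155),grey),.06); print("bowl circle",cv2.minEnclosingCircle((P*1000).astype(np.float32)),cv2.fitEllipse((P*1000).astype(np.float32)))
# polygon corners of the pan & box
for nm,roi,m in (("pan",(415,70,520,170),tray),("box",(195,90,305,170),grey)):
    c=cn(roi,m).reshape(-1,1,2); print(nm,cv2.approxPolyDP(c,5,True)[:,0].tolist())
a=im[60:250,190:530]; cv2.imwrite("pics/crop1.png",cv2.resize(a,None,fx=2.3,fy=2.3,interpolation=cv2.INTER_CUBIC))
E
```

```text
pegA (array([439.9, -65.5]), array([81.5, 21.7]), 34.4)
pegB (array([ 388.1, -187. ]), array([81. , 20.7]), 42.4)
lighter (array([437.7,  56.5]), array([56.8, 39.6]), 21.4)
bowl (array([634. ,  -9.3]), array([183. , 181.9]), -1.2)
box (array([584.8, 282.3]), array([208.7, 142. ]), 78.7)
pan (array([ 602.9, -311.5]), array([181.4, 174.3]), 89.4)
lid (array([299.4, 667. ]), array([197.9, 122.7]), -67.1)
bowl circle ((634.544189453125, -9.164167404174805), 92.71153259277344) ((634.0294189453125, -9.075538635253906), (181.59915161132812, 182.44691467285156), 9.929404258728027)
pan [[446, 94], [445, 157], [508, 150], [508, 118], [499, 94]]
box [[213, 100], [203, 142], [207, 151], [282, 163], [289, 112]]
```

View pics/crop1.png

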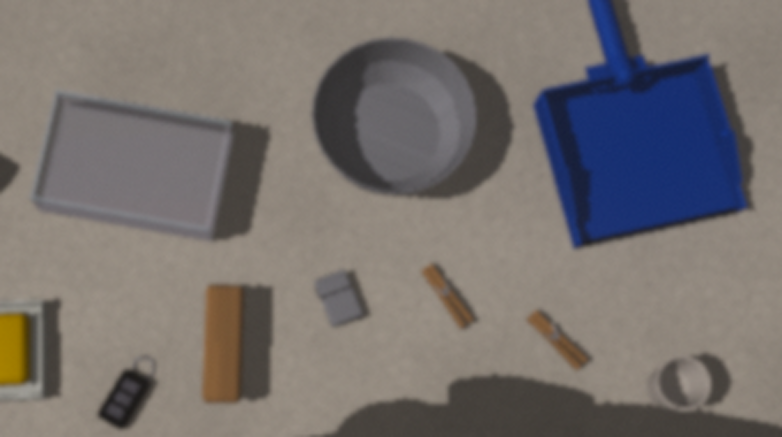

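Crop (2.3x, offset (190,60)): box rim corners are at about (58,93), (235,122), (213,238) and (37,203). Pan lip corners are at (577,246) and (745,208), and pan rear tops at (537,100) and (708,57).

```bash
python3 - <<'E'
from h import *
f=lambda u,v:(190+u/2.3,60+v/2.3)
def ang(p,q): d=q-p; return np.linalg.norm(d)*1000,np.degrees(np.arctan2(d[1],d[0]))
A,B=ray("top",[f(58,93),f(235,122)],.048); C,D=ray("top",[f(213,238),f(37,203)],0)
print("box",A,B,C,D,(A+B+C+D)/4,ang(B,A),ang(C,B),ang(D,A),ang(C,D))
L,Rr=ray("top",[f(577,246),f(745,208)],0.0); RL,RR=ray("top",[f(537,100),f(708,57)],.043)
print("pan",L,Rr,RL,RR,(L+Rr+RL+RR)/4,ang(Rr,L),ang(RR,RL),ang(L,RL),ang(Rr,RR))
h=ray("top",[(451,58)],.02); print("handle end",h)
# scene check
for n,p in (("box",(.585,.282,.048)),("bowl",(.634,-.009,.06)),("brush",(.384,.1845,.038)),("lighter",(.438,.0565,.013)),("pegA",(.44,-.0655,.006)),("pegB",(.388,-.187,.006)),("key",(.329,.292,.012))): print(n,proj("scene",p).round(0))
im=cv2.imread("pics/scene0.png"); cv2.imwrite("pics/crop2.png",cv2.resize(im[80:400,150:490],None,fx=1.85,fy=1.85,interpolation=cv2.INTER_CUBIC))
E
```

```text
box [0.66761436 0.36557247] [0.63121107 0.16823015] [0.51072036 0.19623331] [0.55475877 0.39672632] [0.59107614 0.28169056] (np.float64(200.67184519281082), np.float64(79.54827093629277)) (np.float64(123.70201162292905), np.float64(-13.083800184863458)) (np.float64(117.07667133691105), np.float64(-15.432198859606487)) (np.float64(205.27257486379554), np.float64(77.61167750143571))
pan [ 0.49543071 -0.22019197] [ 0.5379362  -0.41887104] [ 0.65543478 -0.17343677] [ 0.70532266 -0.37349881] [ 0.59853109 -0.29649965] (np.float64(203.17502580557294), np.float64(102.07584173263541)) (np.float64(206.18831068238646), np.float64(104.00183508559499)) (np.float64(166.69538231310918), np.float64(16.289025451431645)) (np.float64(173.4268273534114), np.float64(15.16631378569754))
handle end [[ 0.79422326 -0.26230486]]
box [[419. 201.]]
bowl [[349. 283.]]
brush [[340. 175.]]
lighter [[317. 219.]]
pegA [[281. 248.]]
pegB [[230. 262.]]
key [[355. 149.]]
```

Box is at about (0.588,0.282) with yaw -11°, and the pan at about (0.600,-0.296) with yaw 12.5°. The sizes check out and everything is within reach. The key's ring points along -30°, which is the fob's +x. I'll start with the key.

```bash
cat >> h.py <<'E'
def plan(x,y,z,psi):
    """turn first (about tool z), then shift in the turned tool frame; prints units of the move"""
    from scipy.spatial.transform import Rotation as Ro
    o=r.get_obs(); p=o["tool_pos"]; R=Ro.from_euler("xyz",o["ee_rot"])
    G=Ro.from_euler("xyz",[np.pi,0,np.radians(psi)])
    tw=np.degrees((R.inv()*G).as_rotvec())/5
    d=G.inv().apply(np.array([x,y,z])-p)
    print("t %.1f pos %s psi %.1f j1 %.2f j6 %.2f gap %.3f F %s | twist %s shift %s"%(o["time_s"],p.round(4),np.degrees(o["ee_rot"][2]),o["joint_positions"][0],o["joint_positions"][5],o["finger_gap"],o["ft_force"].round(1),tw.round(2),d.round(4)))
E
python3 -c "
from h import *
plan(.329,.292,.08,149.6)
print(ray('top',(193,212),.02),ray('top',(487,226),.024))"
```

```text
t 0.1 pos [0.1604 0.4993 0.2305] psi 162.2 j1 1.26 j6 1.57 gap 0.085 F [0.2 0.5 0.2] | twist [-0.02  0.    2.52] shift [-0.2503 -0.0934  0.1505]
[[0.38269117 0.42053293]] [[ 0.33419086 -0.3201964 ]]
```

send_rows(twist=[[0,0,1.26],[0,0,1.26],[0,0,0],[0,0,0],[0,0,0],[0,0,0],[0,0,0],[0,0,0],[0,0,0],[0,0,0],[0,0,0],[0,0,0]], linear=[[0,0,0],[0,0,0],[-0.0313,-0.0117,0.0188],[-0.0313,-0.0117,0.0188],[-0.0313,-0.0117,0.0188],[-0.0313,-0.0117,0.0188],[-0.0313,-0.0117,0.0188],[-0.0313,-0.0117,0.0188],[-0.0313,-0.0117,0.0188],[-0.0313,-0.0117,0.0188],[0,0,0],[0,0,0]], jaw=[0.6,0.6,0.6,0.6,0.6,0.6,0.6,0.6,0.6,0.6,0.6,0.6], newtons=40)

```text
time_s: 1.3
tool_pos: [0.3289, 0.2916, 0.0805]
ee_rot: [-3.14, -0.001, 2.609]
ft_force: [-0.6, 0.6, -0.0]
finger_gap: 0.0511
gripper_force: 0.0
```

```bash
python3 - <<'E'
from h import *
plan(.329,.292,.003,149.6)
im=imaging.capture("scene"); print(proj("scene",(.329,.292,.013)))
cv2.imwrite("pics/s1.png",cv2.resize(im[60:260,250:450],None,fx=2.5,fy=2.5,interpolation=cv2.INTER_CUBIC))
E
```

```text
t 1.3 pos [0.3289 0.2916 0.0805] psi 149.5 j1 0.73 j6 1.26 gap 0.051 F [-0.6  0.6 -0. ] | twist [-0.02 -0.01 -0.02] shift [0.0001 0.0004 0.0775]
[[354.64375024 148.96524388]]
```

View pics/s1.png

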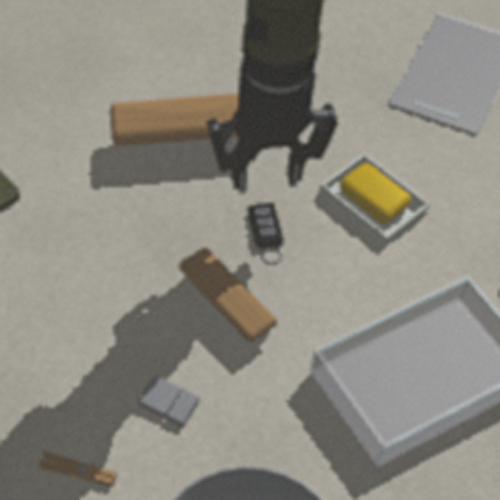

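The gripper hangs right over the key, with a finger on each side and clear of the soap dish. Descending and gripping.

send_rows(twist=[[0,0,0],[0,0,0],[0,0,0],[0,0,0],[0,0,0],[0,0,0],[0,0,0],[0,0,0],[0,0,0],[0,0,0]], linear=[[0,0,0.025],[0,0,0.025],[0,0,0.018],[0,0,0.0095],[0,0,0],[0,0,0],[0,0,0],[0,0,0],[0,0,0],[0,0,0]], jaw=[0.6,0.6,0.6,0.6,0.6,0.1,0.1,0.1,0.1,0.1])

```text
time_s: 2.35
tool_pos: [0.3299, 0.2934, 0.0045]
ee_rot: [3.139, 0.0, 2.611]
ft_force: [-1.3, 1.0, 5.4]
finger_gap: 0.0323
gripper_force: 40.4
```

send_rows(twist=[[0,0,0],[0,0,0],[0,0,0],[0,0,-1.3],[0,0,-1.3],[0,0,-1.3],[0,0,0]], linear=[[0,0,-0.03],[0,0,-0.04],[0,0,-0.04],[0,0,0],[0,0,0],[0,0,0],[0,0,0]], jaw=[0.1,0.1,0.1,0.1,0.1,0.1,0.1])

```text
time_s: 3.05
tool_pos: [0.3292, 0.2922, 0.1137]
ee_rot: [3.141, 0.0, 2.951]
ft_force: [-0.4, -1.2, -0.9]
finger_gap: 0.0326
gripper_force: 40.2
```

```bash
python3 - <<'E'
from h import *
plan(.5705,.2345,.11,169)
E
```

```text
t 3.0 pos [0.3292 0.2922 0.1137] psi 169.1 j1 0.73 j6 0.92 gap 0.033 F [-0.4 -1.2 -0.9] | twist [0.   0.   0.01] shift [-0.2479 -0.0106  0.0037]
```

send_rows(twist=[[0,0,0],[0,0,0],[0,0,0],[0,0,0],[0,0,0],[0,0,0],[0,0,0],[0,0,0],[0,0,0],[0,0,0],[0,0,0]], linear=[[-0.0413,-0.0018,0],[-0.0413,-0.0018,0],[-0.0413,-0.0018,0],[-0.0413,-0.0018,0],[-0.0413,-0.0018,0],[-0.0413,-0.0018,0],[0,0,0],[0,0,0.03],[0,0,0.03],[0,0,0.025],[0,0,0]], jaw=[0.1,0.1,0.1,0.1,0.1,0.1,0.1,0.1,0.1,0.1,0.1])

```text
time_s: 4.15
tool_pos: [0.5662, 0.2334, 0.0245]
ee_rot: [-3.137, -0.008, 2.95]
ft_force: [0.0, -0.5, -2.0]
finger_gap: 0.0327
gripper_force: 40.2
```

```bash
python3 - <<'E'
from h import *
plan(.5705,.2345,.0105,169)
im=imaging.capture("scene")
cv2.imwrite("pics/s2.png",cv2.resize(im[120:320,300:500],None,fx=2.5,fy=2.5,interpolation=cv2.INTER_CUBIC))
E
```

```text
t 4.2 pos [0.5662 0.2334 0.0245] psi 169.0 j1 0.39 j6 0.58 gap 0.033 F [ 0.  -0.5 -2. ] | twist [-0.06 -0.09 -0.  ] shift [-0.0041  0.0019  0.014 ]
```

View pics/s2.png

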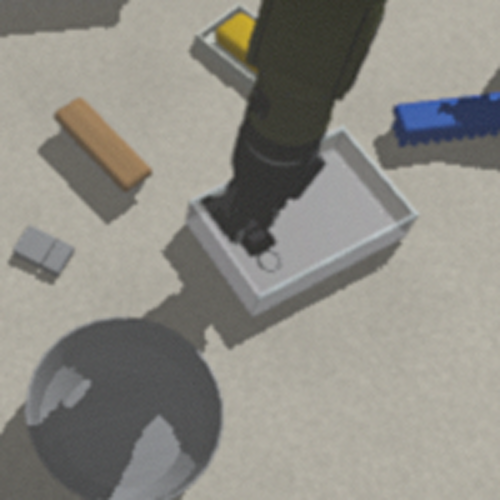

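The key is inside the box at its near-bowl end, with the ring clear of the wall. Lowering it and releasing.

send_rows(twist=[[0,0,0],[0,0,0],[0,0,0],[0,0,0],[0,0,0],[0,0,0],[0,0,0],[0,0,0],[0,0,0],[0,0,0],[0,0,0],[0,0,0]], linear=[[0,0,0.007],[0,0,0.005],[0,0,0.002],[0,0,0],[0,0,0],[0,0,0],[0,0,0],[0,0,-0.02],[0,0,-0.04],[0,0,-0.04],[0,0,-0.02],[0,0,0]], jaw=[0.1,0.1,0.1,0.1,0.55,0.55,0.55,0.55,0.55,0.6,0.6,0.6])

```text
time_s: 5.4
tool_pos: [0.5732, 0.236, 0.1386]
ee_rot: [3.137, 0.007, 2.951]
ft_force: [0.3, 0.8, -0.3]
finger_gap: 0.0512
gripper_force: 0.0
```

```bash
python3 - <<'E'
from h import *
plan(.4377,.0565,.1,201.4)
E
```

```text
t 5.4 pos [0.5732 0.236  0.1386] psi 169.1 j1 0.39 j6 0.58 gap 0.051 F [ 0.3  0.8 -0.3] | twist [ 0.03  0.09 -6.46] shift [ 0.1916 -0.1177  0.0386]
```

send_rows(twist=[[0.03,0.09,-1.62],[0,0,-1.62],[0,0,-1.61],[0,0,-1.61],[0,0,0],[0,0,0],[0,0,0],[0,0,0],[0,0,0],[0,0,0],[0,0,0],[0,0,0]], linear=[[0,0,0],[0,0,0],[0,0,0],[0,0,0],[0.0319,-0.0196,0.0064],[0.0319,-0.0196,0.0064],[0.0319,-0.0196,0.0064],[0.0319,-0.0196,0.0064],[0.0319,-0.0196,0.0064],[0.0319,-0.0196,0.0064],[0,0,0],[0,0,0]], jaw=[0.7,0.7,0.7,0.7,0.7,0.7,0.7,0.7,0.7,0.7,0.7,0.7])

```text
time_s: 6.6
tool_pos: [0.4336, 0.055, 0.0965]
ee_rot: [3.139, -0.01, -2.77]
ft_force: [0.9, -0.2, 0.1]
finger_gap: 0.0599
gripper_force: 0.0
```

```bash
python3 - <<'E'
from h import *
plan(.4377,.0565,.0045,201.4)
E
```

```text
t 6.6 pos [0.4336 0.055  0.0965] psi -158.7 j1 0.13 j6 -0.25 gap 0.060 F [ 0.9 -0.2  0.1] | twist [ 0.02 -0.11 -0.02] shift [-0.0044 -0.0001  0.092 ]
```

send_rows(twist=[[0,-0.1,0],[0,0,0],[0,0,0],[0,0,0],[0,0,0],[0,0,0],[0,0,0],[0,0,0],[0,0,0],[0,0,0]], linear=[[-0.0044,0,0],[0,0,0.03],[0,0,0.03],[0,0,0.022],[0,0,0.01],[0,0,0],[0,0,0],[0,0,0],[0,0,0],[0,0,0]], jaw=[0.7,0.7,0.7,0.7,0.7,0.7,0.2,0.2,0.2,0.2])

```text
time_s: 7.6
tool_pos: [0.4404, 0.0576, 0.0066]
ee_rot: [3.141, 0.004, -2.768]
ft_force: [0.8, 0.1, 6.2]
finger_gap: 0.0369
gripper_force: 40.6
```

send_rows(twist=[[0,0,0],[0,0,0],[0,0,0],[0,0,0],[0,0,1.62],[0,0,1.62],[0,0,1.62],[0,0,1.61],[0,0,0]], linear=[[0,0,-0.02],[0,0,-0.04],[0,0,-0.04],[0,0,-0.02],[0,0,0],[0,0,0],[0,0,0],[0,0,0],[0,0,0]], jaw=[0.2,0.2,0.2,0.2,0.2,0.2,0.2,0.2,0.2])

```text
time_s: 8.5
tool_pos: [0.4387, 0.0569, 0.1255]
ee_rot: [3.14, -0.0, 2.95]
ft_force: [-0.4, 0.7, -0.7]
finger_gap: 0.0364
gripper_force: 40.3
```

```bash
python3 - <<'E'
from h import *
plan(.597,.329,.12,169)
E
```

```text
t 8.5 pos [0.4387 0.0569 0.1255] psi 169.0 j1 0.13 j6 0.32 gap 0.036 F [-0.4  0.7 -0.7] | twist [ 0.02 -0.    0.01] shift [-0.1035  0.2973  0.0055]
```

send_rows(twist=[[0,0,0],[0,0,0],[0,0,0],[0,0,0],[0,0,0],[0,0,0],[0,0,0],[0,0,0],[0,0,0],[0,0,0],[0,0,0],[0,0,0]], linear=[[-0.0129,0.0372,0],[-0.0129,0.0372,0],[-0.0129,0.0372,0],[-0.0129,0.0372,0],[-0.0129,0.0372,0],[-0.0129,0.0372,0],[-0.0129,0.0372,0],[-0.0129,0.0372,0],[0,0,0],[0,0,0.03],[0,0,0.03],[0,0,0]], jaw=[0.2,0.2,0.2,0.2,0.2,0.2,0.2,0.2,0.2,0.2,0.2,0.2])

```text
time_s: 9.7
tool_pos: [0.5928, 0.3272, 0.061]
ee_rot: [-3.136, -0.008, 2.952]
ft_force: [-0.9, -1.0, -1.4]
finger_gap: 0.0363
gripper_force: 40.4
```

```bash
python3 - <<'E'
from h import *
plan(.597,.329,.0115,169)
E
```

```text
t 9.7 pos [0.5928 0.3272 0.061 ] psi 169.2 j1 0.50 j6 0.69 gap 0.036 F [-0.9 -1.  -1.4] | twist [-0.06 -0.09  0.03] shift [-0.0038  0.0026  0.0495]
```

send_rows(twist=[[0,0,0],[0,0,0],[0,0,0],[0,0,0],[0,0,0],[0,0,0],[0,0,0],[0,0,0],[0,0,0],[0,0,0],[0,0,0],[0,0,0]], linear=[[0,0,0.025],[0,0,0.015],[0,0,0.006],[0,0,0.003],[0,0,0],[0,0,0],[0,0,0],[0,0,-0.02],[0,0,-0.04],[0,0,-0.04],[0,0,-0.02],[0,0,0]], jaw=[0.2,0.2,0.2,0.2,0.2,0.6,0.6,0.6,0.6,0.6,0.6,0.6])

```text
time_s: 10.9
tool_pos: [0.5996, 0.3312, 0.1421]
ee_rot: [3.134, 0.007, 2.95]
ft_force: [0.1, -0.1, 0.2]
finger_gap: 0.0509
gripper_force: 0.0
```

```bash
python3 - <<'E'
from h import *
plan(.3841,.1845,.1,178)
im=imaging.capture("top")
cv2.imwrite("pics/t3.png",cv2.resize(im[80:260,190:450],None,fx=2.5,fy=2.5,interpolation=cv2.INTER_CUBIC))
E
```

```text
t 10.9 pos [0.5996 0.3312 0.1421] psi 169.1 j1 0.50 j6 0.70 gap 0.051 F [ 0.1 -0.1  0.2] | twist [ 0.08  0.09 -1.79] shift [ 0.2102 -0.1541  0.0421]
```

View pics/t3.png

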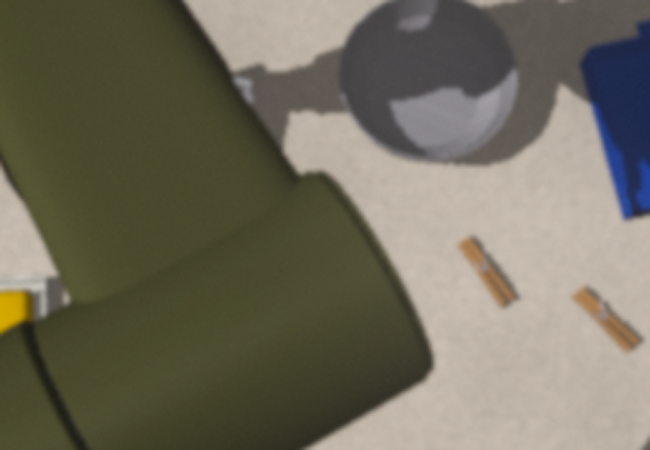

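The arm covers the box in the top view, so I'll check the box later. The pegs are undisturbed. Next is the brush.

send_rows(twist=[[0,0,-0.9],[0,0,-0.9],[0,0,0],[0,0,0],[0,0,0],[0,0,0],[0,0,0],[0,0,0],[0,0,0],[0,0,0],[0,0,0]], linear=[[0,0,0],[0,0,0],[0.03,-0.022,0.006],[0.03,-0.022,0.006],[0.03,-0.022,0.006],[0.03,-0.022,0.006],[0.03,-0.022,0.006],[0.03,-0.022,0.006],[0.03,-0.022,0.006],[0,0,0],[0,0,0]], jaw=[0.85,0.85,0.85,0.85,0.85,0.85,0.85,0.85,0.85,0.85,0.85])

```text
time_s: 12.05
tool_pos: [0.3798, 0.182, 0.0934]
ee_rot: [3.141, -0.002, 3.107]
ft_force: [0.8, 0.5, 0.4]
finger_gap: 0.0727
gripper_force: 0.0
```

```bash
python3 - <<'E'
from h import *
plan(.3841,.1845,.010,178)
im=imaging.capture("scene")
cv2.imwrite("pics/s4.png",cv2.resize(im[80:280,280:480],None,fx=2.7,fy=2.7,interpolation=cv2.INTER_CUBIC))
E
```

```text
t 12.1 pos [0.3798 0.182  0.0934] psi 178.0 j1 0.45 j6 0.48 gap 0.073 F [0.8 0.5 0.4] | twist [ 0.   -0.03  0.01] shift [-0.0042  0.0027  0.0834]
```

View pics/s4.png

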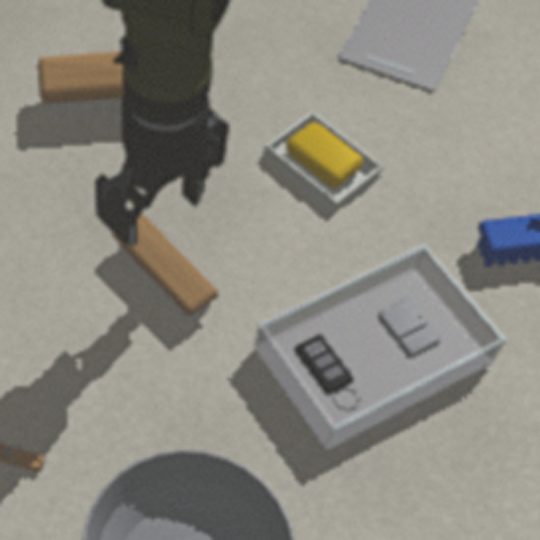

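The key and lighter both lie flat inside the box, and the open gripper is over the brush. Descending on it.

send_rows(twist=[[0,0,0],[0,0,0],[0,0,0],[0,0,0],[0,0,0],[0,0,0],[0,0,0],[0,0,0],[0,0,0],[0,0,0]], linear=[[-0.0042,0.0027,0],[0,0,0.025],[0,0,0.025],[0,0,0.023],[0,0,0.01],[0,0,0],[0,0,0],[0,0,0],[0,0,0],[0,0,0]], jaw=[0.85,0.85,0.85,0.85,0.85,0.85,0.2,0.2,0.2,0.2])

```text
time_s: 13.1
tool_pos: [0.3872, 0.1863, 0.0127]
ee_rot: [3.139, 0.003, 3.107]
ft_force: [0.4, 1.0, 5.6]
finger_gap: 0.0414
gripper_force: 41.3
```

send_rows(twist=[[0,0,0],[0,0,0],[0,0,0],[0,0,0],[0,0,-1.45],[0,0,-1.45],[0,0,0]], linear=[[0,0,-0.02],[0,0,-0.03],[0,0,-0.04],[0,0,-0.03],[0,0,0],[0,0,0],[0,0,0]], jaw=[0.2,0.2,0.2,0.2,0.2,0.2,0.2])

```text
time_s: 13.8
tool_pos: [0.3858, 0.1853, 0.132]
ee_rot: [3.14, 0.001, -2.923]
ft_force: [0.0, 0.1, -1.6]
finger_gap: 0.0412
gripper_force: 41.1
```

```bash
python3 - <<'E'
from h import *
plan(.600,-.296,.13,192.5)
E
```

```text
t 13.8 pos [0.3858 0.1853 0.132 ] psi -167.5 j1 0.45 j6 0.23 gap 0.041 F [ 0.   0.1 -1.6] | twist [0.02 0.01 0.01] shift [-0.105  -0.5163  0.002 ]
```

send_rows(twist=[[0,0,0],[0,0,0],[0,0,0],[0,0,0],[0,0,0],[0,0,0],[0,0,0],[0,0,0],[0,0,0],[0,0,0],[0,0,0],[0,0,0]], linear=[[-0.004,-0.02,0],[-0.0095,-0.047,0],[-0.0095,-0.047,0],[-0.0095,-0.047,0],[-0.0095,-0.047,0],[-0.0095,-0.047,0],[-0.0095,-0.047,0],[-0.0095,-0.047,0],[-0.0095,-0.047,0],[-0.0095,-0.047,0],[-0.0095,-0.047,0],[-0.006,-0.026,0]], jaw=[0.2,0.2,0.2,0.2,0.2,0.2,0.2,0.2,0.2,0.2,0.2,0.2])

```text
time_s: 15.0
tool_pos: [0.6012, -0.2992, 0.13]
ee_rot: [3.141, 0.0, -2.928]
ft_force: [0.5, -0.6, -1.2]
finger_gap: 0.0414
gripper_force: 41.1
```

send_rows(twist=[[0,0,0],[0,0,0],[0,0,0],[0,0,0],[0,0,0]], linear=[[0,0,0],[0,0,0],[0,0,0.03],[0,0,0.03],[0,0,0]], jaw=[0.2,0.2,0.2,0.2,0.2])

```text
time_s: 15.5
tool_pos: [0.5962, -0.2919, 0.0664]
ee_rot: [3.133, -0.008, -2.922]
ft_force: [-1.7, 0.6, -2.2]
finger_gap: 0.0414
gripper_force: 41.1
```

```bash
python3 - <<'E'
from h import *
plan(.600,-.296,.0165,192.5)
im=imaging.capture("scene")
cv2.imwrite("pics/s5.png",cv2.resize(im[200:400,130:400],None,fx=2.5,fy=2.5,interpolation=cv2.INTER_CUBIC))
E
```

```text
t 15.5 pos [ 0.5962 -0.2919  0.0664] psi -167.4 j1 -0.46 j6 -0.68 gap 0.041 F [-1.7  0.6 -2.2] | twist [ 0.09 -0.09  0.01] shift [-0.0029 -0.0048  0.0499]
```

View pics/s5.png

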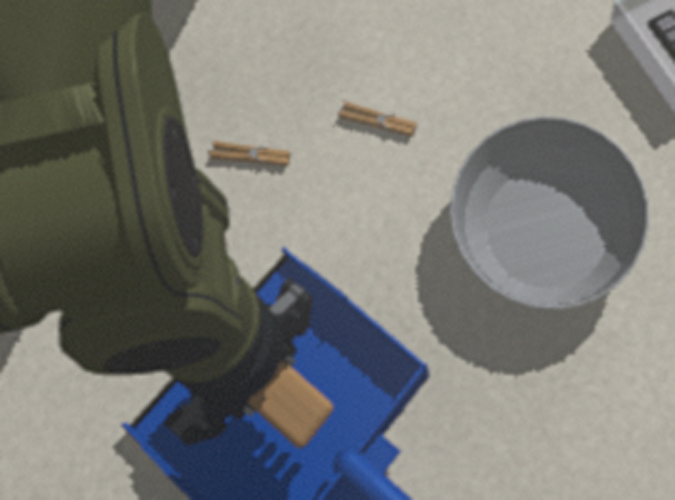

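The brush hangs over the middle of the tray, aligned with it and clear of the rear wall. Lowering it and releasing.

send_rows(twist=[[0,0,0],[0,0,0],[0,0,0],[0,0,0],[0,0,0],[0,0,0],[0,0,0],[0,0,0],[0,0,0],[0,0,0],[0,0,0],[0,0,0]], linear=[[0,0,0.023],[0,0,0.015],[0,0,0.007],[0,0,0.003],[0,0,0],[0,0,0],[0,0,0],[0,0,0],[0,0,-0.02],[0,0,-0.04],[0,0,-0.04],[0,0,-0.02]], jaw=[0.2,0.2,0.2,0.2,0.2,0.7,0.7,0.7,0.7,0.7,0.7,0.7])

```text
time_s: 16.75
tool_pos: [0.6023, -0.2964, 0.1473]
ee_rot: [-3.139, 0.005, -2.923]
ft_force: [0.4, 0.0, 0.8]
finger_gap: 0.0596
gripper_force: 0.0
```

```bash
python3 - <<'E'
from h import *
plan(.388,-.187,.08,222.4)
E
```

```text
t 16.8 pos [ 0.6023 -0.2964  0.1473] psi -167.5 j1 -0.46 j6 -0.68 gap 0.060 F [0.4 0.  0.8] | twist [-0.04  0.05 -5.97] shift [0.0844 0.2253 0.0673]
```

send_rows(twist=[[0,0,-1.5],[0,0,-1.49],[0,0,-1.49],[0,0,-1.49],[0,0,0],[0,0,0],[0,0,0],[0,0,0],[0,0,0],[0,0,0],[0,0,0],[0,0,0]], linear=[[0,0,0],[0,0,0],[0,0,0],[0,0,0],[0.0141,0.0376,0.0112],[0.0141,0.0376,0.0112],[0.0141,0.0376,0.0112],[0.0141,0.0376,0.0112],[0.0141,0.0376,0.0112],[0.0141,0.0376,0.0112],[0,0,0],[0,0,0]], jaw=[0.5,0.5,0.5,0.5,0.5,0.5,0.5,0.5,0.5,0.5,0.5,0.5])

```text
time_s: 17.95
tool_pos: [0.3845, -0.1852, 0.0758]
ee_rot: [3.14, 0.001, -2.402]
ft_force: [1.5, -0.2, 0.5]
finger_gap: 0.0429
gripper_force: 0.0
```

```bash
python3 - <<'E'
from h import *
plan(.388,-.187,.003,222.4)
im=imaging.capture("scene")
cv2.imwrite("pics/s6.png",cv2.resize(im[160:400,130:400],None,fx=2.4,fy=2.4,interpolation=cv2.INTER_CUBIC))
E
```

```text
t 17.9 pos [ 0.3845 -0.1852  0.0758] psi -137.6 j1 -0.45 j6 -1.19 gap 0.043 F [ 1.5 -0.2  0.5] | twist [ 0.02  0.01 -0.  ] shift [-0.0013 -0.0037  0.0728]
```

View pics/s6.png

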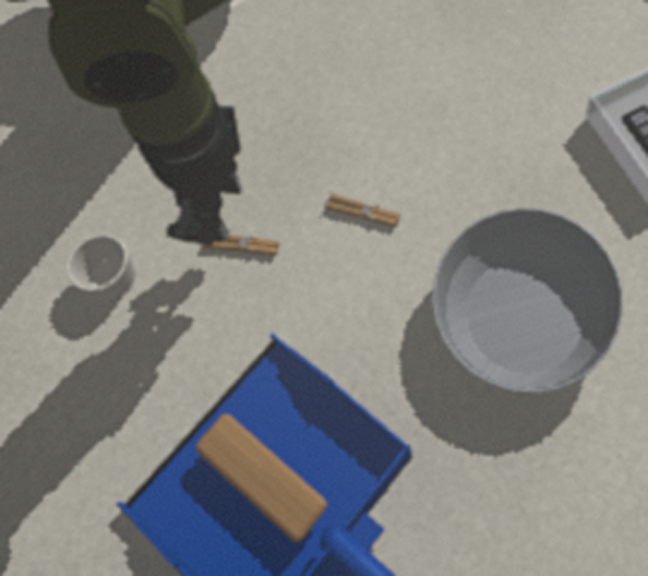

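The brush stands flat in the dustpan, the cup is undisturbed, and the gripper is above peg_b. Descending onto the peg.

send_rows(twist=[[0,0,0],[0,0,0],[0,0,0],[0,0,0],[0,0,0],[0,0,0],[0,0,0],[0,0,0],[0,0,0],[0,0,0]], linear=[[-0.0013,-0.0037,0],[0,0,0.025],[0,0,0.025],[0,0,0.014],[0,0,0.008],[0,0,0],[0,0,0],[0,0,0],[0,0,0],[0,0,0]], jaw=[0.5,0.5,0.5,0.5,0.5,0.5,0.05,0.05,0.05,0.05], newtons=25)

```text
time_s: 19.0
tool_pos: [0.3905, -0.1881, 0.0047]
ee_rot: [-3.14, 0.002, -2.402]
ft_force: [0.2, 0.0, 4.4]
finger_gap: 0.015
gripper_force: 27.0
```

send_rows(twist=[[0,0,0],[0,0,0],[0,0,0],[0,0,0],[0,0,0]], linear=[[0,0,-0.02],[0,0,-0.03],[0,0,-0.04],[0,0,-0.03],[0,0,0]], jaw=[0.05,0.05,0.05,0.05,0.05])

```text
time_s: 19.5
tool_pos: [0.3923, -0.1891, 0.1278]
ee_rot: [-3.135, 0.004, -2.402]
ft_force: [1.4, 0.1, 0.2]
finger_gap: 0.0148
gripper_force: 26.6
```

```bash
python3 - <<'E'
from h import *
plan(.649,-.025,.12,222.4)
E
```

```text
t 19.5 pos [ 0.3923 -0.1891  0.1278] psi -137.6 j1 -0.45 j6 -1.19 gap 0.015 F [1.4 0.1 0.2] | twist [-0.08  0.05 -0.  ] shift [-0.3002 -0.0519  0.0078]
```

send_rows(twist=[[0,0,0],[0,0,0],[0,0,0],[0,0,0],[0,0,0],[0,0,0],[0,0,0],[0,0,0],[0,0,0],[0,0,0],[0,0,0],[0,0,0]], linear=[[-0.0375,-0.0065,0],[-0.0375,-0.0065,0],[-0.0375,-0.0065,0],[-0.0375,-0.0065,0],[-0.0375,-0.0065,0],[-0.0375,-0.0065,0],[-0.0375,-0.0065,0],[-0.0375,-0.0065,0],[0,0,0],[0,0,0.025],[0,0,0.025],[0,0,0]], jaw=[0.05,0.05,0.05,0.05,0.05,0.05,0.05,0.05,0.05,0.05,0.05,0.05])

```text
time_s: 20.7
tool_pos: [0.6414, -0.0239, 0.0694]
ee_rot: [3.134, -0.006, -2.402]
ft_force: [-0.3, -0.3, -0.4]
finger_gap: 0.0152
gripper_force: 26.6
```

```bash
python3 - <<'E'
from h import *
plan(.649,-.025,.0095,222.4)
E
```

```text
t 20.7 pos [ 0.6414 -0.0239  0.0694] psi -137.6 j1 -0.04 j6 -0.78 gap 0.015 F [-0.3 -0.3 -0.4] | twist [ 0.09 -0.07 -0.  ] shift [-0.0048 -0.006   0.0599]
```

send_rows(twist=[[0,0,0],[0,0,0],[0,0,0],[0,0,0],[0,0,0],[0,0,0],[0,0,0]], linear=[[0,0,0],[0,0,0.02],[0,0,0.02],[0,0,0.01],[0,0,0.006],[0,0,0.002],[0,0,0]], jaw=[0.05,0.05,0.05,0.05,0.05,0.05,0.05])

```text
time_s: 21.4
tool_pos: [0.6465, -0.0238, 0.0167]
ee_rot: [3.141, 0.002, -2.402]
ft_force: [-1.4, 0.4, -0.0]
finger_gap: 0.0149
gripper_force: 26.6
```

send_rows(twist=[[0,0,0],[0,0,0],[0,0,0],[0,0,0]], linear=[[0,0,0.003],[0,0,0.002],[0,0,0.001],[0,0,0]], jaw=[0.05,0.05,0.05,0.05])

```text
time_s: 21.8
tool_pos: [0.6459, -0.0237, 0.01]
ee_rot: [3.14, 0.001, -2.402]
ft_force: [-0.8, 0.1, -1.3]
finger_gap: 0.0146
gripper_force: 26.6
```

Less than 1 mm is left, so I'm releasing with a small opening and lifting.

send_rows(twist=[[0,0,0],[0,0,0],[0,0,0],[0,0,0],[0,0,0],[0,0,0],[0,0,0],[0,0,0],[0,0,0]], linear=[[0,0,0.001],[0,0,0],[0,0,0],[0,0,0],[0,0,-0.02],[0,0,-0.04],[0,0,-0.04],[0,0,-0.03],[0,0,0]], jaw=[0.05,0.33,0.33,0.33,0.33,0.33,0.4,0.5,0.5])

```text
time_s: 22.7
tool_pos: [0.6496, -0.024, 0.1448]
ee_rot: [-3.136, 0.008, -2.402]
ft_force: [0.9, -0.7, -0.3]
finger_gap: 0.0432
gripper_force: 0.0
```

```bash
python3 - <<'E'
from h import *
plan(.4399,-.0655,.08,214.4)
E
```

```text
t 22.7 pos [ 0.6496 -0.024   0.1448] psi -137.6 j1 -0.04 j6 -0.78 gap 0.043 F [ 0.9 -0.7 -0.3] | twist [-0.06  0.1   1.6 ] shift [0.1965 0.0843 0.0648]
```

send_rows(twist=[[0,0,0.8],[0,0,0.8],[0,0,0],[0,0,0],[0,0,0],[0,0,0],[0,0,0],[0,0,0],[0,0,0],[0,0,0]], linear=[[0,0,0],[0,0,0],[0.0328,0.0141,0.0108],[0.0328,0.0141,0.0108],[0.0328,0.0141,0.0108],[0.0328,0.0141,0.0108],[0.0328,0.0141,0.0108],[0.0328,0.0141,0.0108],[0,0,0],[0,0,0]], jaw=[0.5,0.5,0.5,0.5,0.5,0.5,0.5,0.5,0.5,0.5])

```text
time_s: 23.7
tool_pos: [0.4343, -0.0651, 0.0735]
ee_rot: [3.139, -0.0, -2.542]
ft_force: [0.8, -0.3, 0.0]
finger_gap: 0.0431
gripper_force: 0.0
```

```bash
python3 - <<'E'
from h import *
plan(.4399,-.0655,.003,214.4)
im=imaging.capture("scene")
cv2.imwrite("pics/s7.png",cv2.resize(im[160:400,150:420],None,fx=2.4,fy=2.4,interpolation=cv2.INTER_CUBIC))
E
```

```text
t 23.7 pos [ 0.4343 -0.0651  0.0735] psi -145.6 j1 -0.15 j6 -0.75 gap 0.043 F [ 0.8 -0.3  0. ] | twist [ 0.03 -0.   -0.01] shift [-0.0044 -0.0035  0.0705]
```

View pics/s7.png

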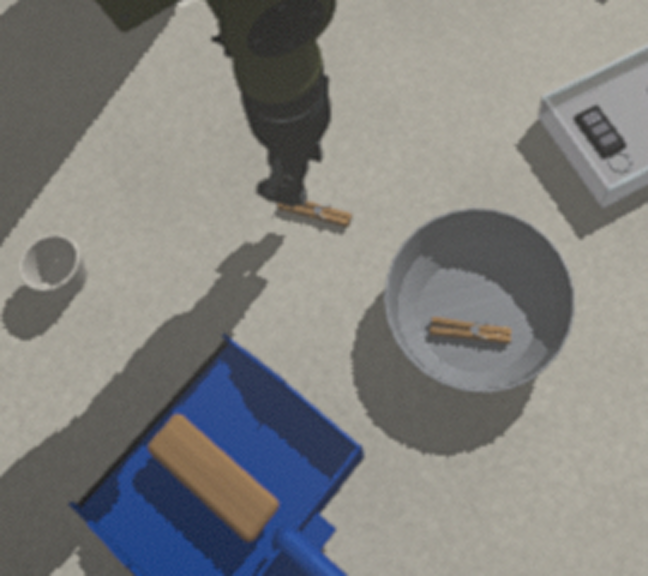

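peg_b lies flat on the bowl floor and the gripper is over peg_a. Gripping it now.

send_rows(twist=[[0,0,0],[0,0,0],[0,0,0],[0,0,0],[0,0,0],[0,0,0],[0,0,0],[0,0,0],[0,0,0],[0,0,0]], linear=[[-0.0034,-0.0035,0],[0,0,0.025],[0,0,0.025],[0,0,0.012],[0,0,0.008],[0,0,0],[0,0,0],[0,0,0],[0,0,0],[0,0,0]], jaw=[0.5,0.5,0.5,0.5,0.5,0.5,0.05,0.05,0.05,0.05])

```text
time_s: 24.75
tool_pos: [0.4417, -0.0661, 0.005]
ee_rot: [-3.141, 0.003, -2.541]
ft_force: [0.3, -0.1, 3.1]
finger_gap: 0.0151
gripper_force: 26.9
```

send_rows(twist=[[0,0,0],[0,0,0],[0,0,0],[0,0,0],[0,0,-0.8],[0,0,-0.8],[0,0,0]], linear=[[0,0,-0.02],[0,0,-0.03],[0,0,-0.04],[0,0,-0.03],[0,0,0],[0,0,0],[0,0,0]], jaw=[0.05,0.05,0.05,0.05,0.05,0.05,0.05])

```text
time_s: 25.45
tool_pos: [0.4405, -0.0662, 0.1246]
ee_rot: [3.141, 0.002, -2.402]
ft_force: [-0.4, -0.4, 0.2]
finger_gap: 0.0149
gripper_force: 26.5
```

```bash
python3 - <<'E'
from h import *
plan(.619,.008,.12,222.4)
E
```

```text
t 25.4 pos [ 0.4405 -0.0662  0.1246] psi -137.6 j1 -0.15 j6 -0.89 gap 0.015 F [-0.4 -0.4  0.2] | twist [ 0.01  0.02 -0.  ] shift [-0.1818 -0.0656  0.0046]
```

send_rows(twist=[[0,0,0],[0,0,0],[0,0,0],[0,0,0],[0,0,0],[0,0,0],[0,0,0],[0,0,0],[0,0,0],[0,0,0]], linear=[[-0.0303,-0.0109,0],[-0.0303,-0.0109,0],[-0.0303,-0.0109,0],[-0.0303,-0.0109,0],[-0.0303,-0.0109,0],[-0.0303,-0.0109,0],[0,0,0],[0,0,0.025],[0,0,0.025],[0,0,0]], jaw=[0.05,0.05,0.05,0.05,0.05,0.05,0.05,0.05,0.05,0.05])

```text
time_s: 26.45
tool_pos: [0.6146, 0.0079, 0.0705]
ee_rot: [3.135, -0.006, -2.403]
ft_force: [-0.8, 0.6, -1.0]
finger_gap: 0.0151
gripper_force: 26.5
```

send_rows(twist=[[0,0,0],[0,0,0],[0,0,0],[0,0,0],[0,0,0],[0,0,0]], linear=[[0,0,0],[0,0,0.02],[0,0,0.02],[0,0,0.011],[0,0,0],[0,0,0]], jaw=[0.05,0.05,0.05,0.05,0.05,0.05])

```text
time_s: 27.05
tool_pos: [0.6195, 0.0082, 0.0243]
ee_rot: [3.141, 0.002, -2.402]
ft_force: [1.2, -0.3, -0.4]
finger_gap: 0.0149
gripper_force: 26.5
```

send_rows(twist=[[0,0,0],[0,0,0],[0,0,0],[0,0,0],[0,0,0],[0,0,0],[0,0,0],[0,0,0],[0,0,0],[0,0,0],[0,0,0],[0,0,0]], linear=[[0,0,0.008],[0,0,0.005],[0,0,0.0015],[0,0,0],[0,0,0],[0,0,0],[0,0,0],[0,0,-0.02],[0,0,-0.04],[0,0,-0.04],[0,0,-0.04],[0,0,0]], jaw=[0.05,0.05,0.05,0.05,0.33,0.33,0.33,0.33,0.33,0.33,0.33,0.33])

```text
time_s: 28.25
tool_pos: [0.6232, 0.0081, 0.1554]
ee_rot: [-3.135, 0.01, -2.402]
ft_force: [0.5, 0.4, 0.5]
finger_gap: 0.0281
gripper_force: 0.0
```

send_rows(twist=[[0,0,0],[0,0,0],[0,0,0],[0,0,0],[0,0,0],[0,0,0],[0,0,0]], linear=[[0.03,0.02,0],[0.035,0.025,0],[0.035,0.025,0],[0.035,0.025,0],[0.035,0.02,0],[0,0,0],[0,0,0]], jaw=[0.33,0.33,0.33,0.33,0.33,0.33,0.33])

```text
time_s: 28.95
tool_pos: [0.4151, -0.0217, 0.1486]
ee_rot: [3.141, 0.001, -2.402]
ft_force: [0.4, 0.6, 2.2]
finger_gap: 0.0278
gripper_force: 0.0
```

```bash
python3 - <<'E'
from h import *
im=imaging.capture("scene")
cv2.imwrite("pics/s8.png",cv2.resize(im[90:400,130:530],None,fx=1.9,fy=1.9,interpolation=cv2.INTER_CUBIC))
hsv=cv2.cvtColor(im,cv2.COLOR_BGR2HSV); H,S,V=cv2.split(hsv); wood=((H<22)&(S>95)).astype(np.uint8)*255
print("brush",rect("scene",wood,.041,(170,300,300,399)))
print(proj("scene",[(.600,-.296,.041),(.334,-.320,.048),(.383,.42,.03)]))
print(r.get_obs()["time_s"])
E
```

```text
brush (array([ 600.9, -295.6]), array([125. ,  37.2]), 12.0)
[[237.67408429 357.35006566]
 [166.63653428 272.34655078]
 [398.99555681 134.41352876]]
29.0
```

View pics/s8.png

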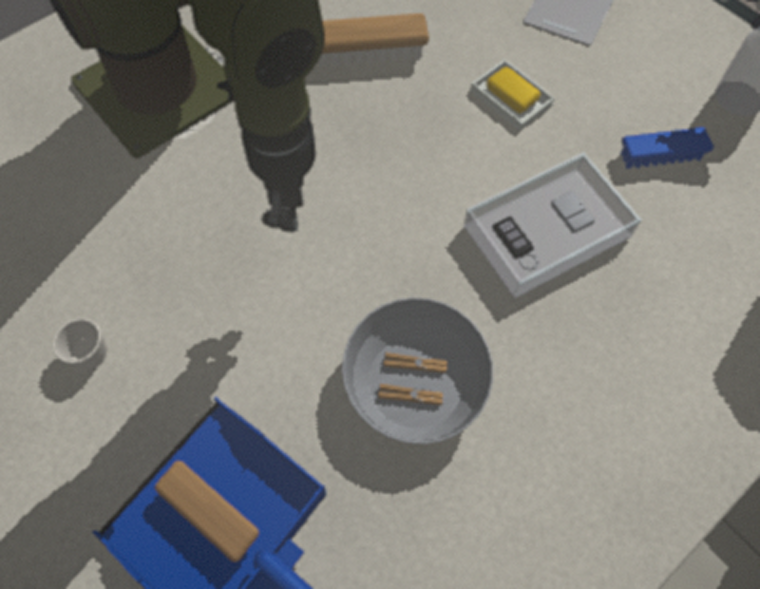

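Both pegs lie flat in the bowl, and the key and lighter are flat in the box. The brush measures (0.601,-0.296) in the pan, level and aligned with it, and the cup and soap dish are undisturbed. The arm is clear, so I'm handing in.

```bash
python3 -c "
from bench import ticket
print(ticket.hand_in())"
```

```text
the job is handed in; nothing more can be done
None
```

I put all five things away and handed the job in after about 29 s of robot time: both pegs in the bowl, the lighter and key in the box, and the brush flat on its bristles in the dustpan. The last picture showed the dosing cup and soap dish where they started; no verdict came back at hand-in.

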